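# Gauge a turntable spindle and fit it to its pedestal

### The job

Check the steel spindle with the brass collar before it goes back into the turntable: holding it upright and square to the gauge, ease its journal in through the go gap of the green gauge and on until the no-go anvils stop it, keep it pressed there lightly for about a second without ever forcing it, and draw it out again. Then lower it gently into the bore of the black pedestal until its collar sits down on the hub, and let go. Leave the dark spindles and everything else on the bench where they are.

Things in the scene. Friction and masses are not known exactly. Their poses are not given: they have to be found in the camera images.
- spindle: The spindle to check: turned bright steel with a brass collar, 0.2 to 0.33 kg, 112 mm long, standing upright in one of the three holes of the wooden block. From the foot up: journal 20 mm in diameter, 62 mm long (lowest 4 mm tapered); collar 30 mm in diameter, 6 mm thick; stub. Origin at the centre of its foot, z along the shaft towards the stub. Round, so its yaw means nothing.
- journal (a point): Point on the spindle's axis 45 mm above its foot, in the journal, the part that is gauged.
- stub (a point): Point on the spindle's axis 90 mm above its foot, in the middle of the stub above the collar: the place to hold it. The stub is a plain cylinder 18 mm in diameter and 44 mm long. Pushed sideways by its journal it can lean in the fingers; it is stiffest with the fingers closing along the push. Leaning 4 degrees (0.07 rad) while touching the gauge counts as cocked.
- gauge: Gap gauge, fixed: a level green C-shaped frame 126 mm long, 78 mm wide, from 66 to 80 mm above the bench, on a post (from x = 91 mm) and a foot 14 mm high (from x = 66 mm). Open at its -x end. Origin on the bench below the mouth, midway between the jaws; x runs level into the gap, z up. Jaws rigid and flat on top; only a knob at x = 110 mm stands higher, to 96 mm.
- gap_mouth (a point): Midway between the jaws at the gauge's mouth (x = 0), at the height of the jaws' upper faces (80 mm). The go anvils' noses begin here.
- go_gap (a point): Centre of the go gap at the jaws' upper faces, x = 11 mm in the gauge's frame. Two steel go anvils (green marks) with round noses of 6 mm radius leave a gap of 21.5 mm from x = 6 to 16 mm. Behind them is a pocket about 33 mm wide.
- nogo_gap (a point): Middle of the range in which the two no-go anvils (red marks) may be set, x = 48 mm, z = 80 mm. They have square corners 17 mm apart and are clamped rigidly with their front faces anywhere from x = 38 to 58 mm: not reported, to be felt. They stop the journal with its axis 5 mm before their faces (x = 33 to 53 mm). 5 to 9 N between spindle and gauge is a fair try, 12 N is forcing it.
- pedestal: Black cast turntable pedestal, fixed: round foot 164 mm across and 14 mm high, four ribs, and a hub 53 mm across, its flat top 78 mm above the bench, with an upright bore down its middle, 21.6 mm in diameter and 64 mm deep. Origin at the centre of its underside, z up. Fully home, the collar lies on the hub and the spindle's foot is 16 mm above the bench.
- bore_mouth (a point): Centre of the bore at the hub's top face, 78 mm above the bench.
- block: Wooden spindle block, fixed, 200 x 70 x 50 mm, long side along its x. Three holes in its top at x = -62, 0 and 62 mm, 22 mm wide, 40 mm deep: a spindle in it has its foot 10 mm, its collar's underside 72 mm and its top 122 mm above the bench. Origin at the centre of its underside.
- dark_spindle_a: A black spindle of the same shape in another hole of the block. Leave it in place.
- dark_spindle_b: A second black spindle in the block. Leave it in place.
- grease_tin: Blue grease tin, 64 mm across, 55 mm high. Bystander.
- tape_roll: Yellow roll of tape lying flat, 92 mm across, 24 mm high. Bystander.
- round_pot: Small red-brown round pot, 100 mm across, 70 mm high. Bystander.
- rect_pot: Small brown rectangular pot, 100 x 140 x 55 mm. Bystander.
- screwdriver: Screwdriver lying on the bench. Bystander.
- washer: Brass thrust washer lying on the bench, 42 mm across, 5 mm thick. Bystander.

How it is judged (in metres and radians):
On the way, in this order (a step that is already met when the one before it is completed fails the run):
1. the spindle's journal, upright and at the height of the jaws, is between the go anvils (x of journal in the frame of gauge between 0.004 and 0.018 m and y of journal in the frame of gauge between -0.004 and 0.004 m and z of spindle in the frame of gauge between 0.008 and 0.062 m and angle between spindle's own z axis and vertical below 0.15 rad), for 0.02 s.
2. it has gone through the go gap into the pocket behind (x of journal in the frame of gauge between 0.0265 and 0.06 m and y of journal in the frame of gauge between -0.005 and 0.005 m and z of spindle in the frame of gauge between 0.008 and 0.062 m and angle between spindle's own z axis and vertical below 0.15 rad), for 0.05 s.
3. it is kept pressed on the no-go anvils with 3.5 to 12 N for half a second and they stop it (x of journal in the frame of gauge between 0.0265 and 0.06 m and y of journal in the frame of gauge between -0.0035 and 0.0035 m and z of spindle in the frame of gauge between 0.008 and 0.062 m and angle between spindle's own z axis and vertical below 0.15 rad and contact force between spindle and gauge between 3.5 and 12 N), for 0.5 s.
4. it is drawn back out of the gauge's mouth (x of journal in the frame of gauge below -0.01 m and contact force between spindle and gauge below 0.5 N), for 0.05 s.
At the end, for the whole second after the job is handed in: The spindle stands in the pedestal's bore, within 3 mm of its axis and 0.06 rad of upright, its collar down on the hub (foot less than 18.5 mm above the pedestal's underside), at rest and released; the other spindles and bystanders within 20 mm (screwdriver 25 mm) of where they began (horizontal distance between spindle and pedestal below 0.003 m and z of spindle in the frame of pedestal between 0.01 and 0.0185 m and angle between spindle's own z axis and vertical below 0.06 rad and linear speed of spindle below 0.01 m/s and distance of each of dark_spindle_a, dark_spindle_b, grease_tin, tape_roll, round_pot, rect_pot, washer from where it was at the start of the episode below 0.02 m and distance of screwdriver from where it was at the start of the episode below 0.025 m); the robot touches nothing.
It fails at once if the spindle forced in the gauge (over 12 N) (contact force between spindle and gauge above 12 N).
It fails at once if the spindle cocked in the gauge (leaning over 0.07 rad while touching it) (angle between spindle's own z axis and vertical above 0.07 rad and contact force between spindle and gauge above 1 N).
It fails at once if the spindle driven into the pedestal (over 40 N) (contact force between spindle and pedestal above 40 N).
It fails at once if the spindle let fall into the bore (faster than 0.35 m/s there) (linear speed of spindle above 0.35 m/s and horizontal distance between spindle and pedestal below 0.008 m and z of spindle in the frame of pedestal below 0.085 m).
It fails at once if a bystander knocked away (distance of any of dark_spindle_a, dark_spindle_b, grease_tin, tape_roll, round_pot, rect_pot, washer from where it was at the start of the episode above 0.02 m or distance of screwdriver from where it was at the start of the episode above 0.025 m).
It also fails if it takes over 72 s, if anything falls off the work surface, if the arm or the gripper's body presses on something with over 40 N, if the wrist force passes 120 N, or if a joint passes its speed limit or range.

### The arm

A 6-joint arm with a two-finger parallel gripper is mounted at the origin on the work surface. World frame = base frame: x ahead of the robot, y to its left, z up, the work surface at z = 0. Lengths are in mm, angles in degrees, forces in N, time in s.
With the tool pointing down it reaches from about 250 to 850 mm from the base axis. Payload 12.5 kg.
Tool frame: the origin (TCP) lies midway between the tips of the shut fingers; the grasp point (between the pads) lies 19 mm behind it; z points along the fingers, y is the direction in which the jaws open and shut (so a half turn about z gives the same grasp; the last joint's range is limited). The gripper opens to 93 mm and grips with 3 to 60 N. Pads are 15 mm wide; open, the fingers measure 128 mm over their backs; the gripper's body (75 mm by 188 mm) begins 65 mm behind the grasp point.
Start: joints at [72.044, 20.094, 94.641, -0, 65.266, -4.847], TCP at [124.714, 535.659, 185.233] pointing down, gripper open.
Joint ranges: [-157.81, 157.81], [-45, 120.19], [0.68, 151.7], [-89.99, 269.99], [4.06, 180], [-164.3, 164.3]. Speed limits (degrees/s): [127.2, 127.2, 159.86, 180, 180, 180].

### API

Orientations are given as [roll, pitch, yaw] about the fixed x, y, z axes, in that order (R = Rz(yaw) Ry(pitch) Rx(roll)).
In Python, from workcell import env gives the robot as it stands. The module is installed in compiled form; this text tells all that it offers.
- The arm moves only by the tool step_arm, never from a script. Its arguments are lists of equal length, an entry for each row: "slide": the shift along the tool's x, y, z in mm, a list of three; "spin": the turn about the tool's z in rad; "fingers": the opening in per cent of the stroke, from 0 (shut) to 100 (fully open). In form: {"slide": [[tx, ty, tz], ...], "spin": [spin, ...], "fingers": [fingers, ...]}. A call has 1 to 8 rows; each row shifts and turns the commanded pose from where the row before left it, along the tool's axes as they then stand; what a row does not reach is not made up. A row lasts 1/10 s, in which the tool goes at most 50 mm and 8.59 degrees, less where a joint would pass 70% of its speed; a pose out of reach is approached as far as the arm can. A call is refused whole if a number of a shift passes 50 or a number of a turn 0.15, either way. A call with a gripper value outside its range is refused whole. The fingers move at their own pace and stop on an object; the grip force is fixed at half the most. Time passes only in rows, so rows that do not move let the fingers close. It gives the time, the measured TCP pose, the force and the opening at its end, in the units of the state.
- env.sense(): the state, without advancing time (a new reading comes with each control period).
- env.capture(name): name is "side" or "top" or "wrist"; returns (picture, depth): 480x640x3 uint8, red, green, blue; 480x640 float32, mm along the optical axis (not along the pixel's ray), 0 where there is no reading.
- env.get_calibration(name): a dict with "K" (3x3 intrinsics, pixels), "cam_to_world" (4x4, takes a point from camera to world coordinates); the wrist camera has in their place "mount" (4x4, takes a point from camera to tool coordinates, whose origin is the TCP and whose axes are the flange's). Camera axes: x right, y up, looking along -z (the intrinsics and any distortion apply to the point x, -y, -z); pixel columns grow to the right and rows downward; lengths in mm; the calibration is good to about 2 mm. A picture is of the moment at which its call begins: read the wrist's pose just before it. get_calibration takes no time and is no camera call.
- env.hand_in(): hands the job in, once; it reports no verdict.
The state is a dict: "time": time; "q": joint angles; "qvel": joint speeds; "joint_torque": joint torques, N m; "tcp_pos": TCP position; "eef_rot": TCP orientation; "force": force on the tool from outside, world axes, zero at the start; "torque": the same for the moment, N m; "finger_gap": finger opening in mm.
Only numpy, scipy, OpenCV 4.12 (cv2) and the standard library are available. Lean on these libraries where they do the work, as an engineer would, in place of code of your own. Each camera call takes 0.05 s, during which the arm holds its last target. There are 200 camera calls.

## Working session

There is one attempt and no reset: what is moved stays moved. The work goes in short steps, Python scripts to look and compute and a tool call to move; the robot and the scene stay as the last step left them, time stands still between calls to the robot, and variables do not carry over. Pictures are saved under pics/ and viewed, about 8 in all and at most 12, crops included, and the job is handed in when it is done.

Besides the shell and the picture viewer there is one more tool, called after ">>>" as name(argument=value, ...) on one line, values as JSON. step_arm: Moves the arm, as the interface text tells. Its arguments: {"type":"object","properties":{"slide":{"type":"array","items":{"type":"array","items":{"type":"number"}}},"spin":{"type":"array","items":{"type":"number"}},"fingers":{"type":"array","items":{"type":"number"}}},"required":["slide","spin","fingers"]}

```bash
mkdir -p pics
cat > h.py <<'E'
import numpy as np, cv2
from workcell import env
from scipy.spatial.transform import Rotation as R
def save(n,im): cv2.imwrite('pics/'+n+'.png',cv2.cvtColor(im,cv2.COLOR_RGB2BGR))
def cam(name,s=None):
    c=env.get_calibration(name)
    if name!='wrist': return c['K'],np.array(c['cam_to_world']),c
    s=s or env.sense()
    T=np.eye(4);T[:3,:3]=R.from_euler('xyz',s['eef_rot'],degrees=True).as_matrix();T[:3,3]=s['tcp_pos']
    return c['K'],T@np.array(c['mount']),c
def ray(K,T,u,v,c=None):
    d=None if c is None else c.get('dist',c.get('distortion'))
    p=cv2.undistortPoints(np.array([[[u,v]]],float),np.array(K),None if d is None else np.array(d)).ravel()
    return T[:3,3],T[:3,:3]@np.array([p[0],-p[1],-1.])
def onz(K,T,u,v,z,c=None):
    o,d=ray(K,T,u,v,c); return o+d*(z-o[2])/d[2]
E
python3 - <<'E'
from h import *
s=env.sense();print({k:np.round(v,3).tolist() for k,v in s.items()})
ims=[]
for n in('top','side','wrist'):
    s=env.sense();p,d=env.capture(n);K,T,c=cam(n,s);print(n,[k for k in c],np.round(K,1).tolist(),np.round(T,3).tolist(),{k:v for k,v in c.items() if k not in('K','cam_to_world','mount')})
    save(n+'0',p);np.savez('pics/'+n+'0.npz',p=p,d=d,K=K,T=T)
E
```

```text
{'time': 0.0, 'q': [72.043, 20.123, 94.675, -0.0, 65.265, -4.847], 'qvel': [-0.01, 0.054, -0.02, -0.073, 0.055, 0.042], 'joint_torque': [-0.001, -49.734, -28.525, 0.07, 0.026, -0.0], 'tcp_pos': [124.616, 535.324, 184.731], 'eef_rot': [-179.937, -0.005, 166.889], 'force': [-0.081, -0.423, -0.219], 'torque': [0.013, -0.012, -0.021], 'finger_gap': 93.227}
top ['K', 'cam_to_world'] [[499.3, 0.0, 318.7], [0.0, 499.3, 245.1], [0.0, 0.0, 1.0]] [[0.004, 0.994, -0.111, 431.203], [-1.0, 0.005, 0.005, -23.331], [0.006, 0.111, 0.994, 1513.965], [0.0, 0.0, 0.0, 1.0]] {}
side ['K', 'cam_to_world'] [[451.2, 0.0, 317.0], [0.0, 451.2, 247.1], [0.0, 0.0, 1.0]] [[-0.868, 0.243, -0.434, 72.347], [-0.497, -0.46, 0.736, 863.81], [-0.021, 0.854, 0.52, 718.145], [0.0, 0.0, 0.0, 1.0]] {}
wrist ['K', 'mount'] [[356.9, 0.0, 315.1], [0.0, 356.9, 239.9], [0.0, 0.0, 1.0]] [[0.227, -0.939, -0.259, 53.629], [0.974, 0.219, 0.062, 551.87], [-0.001, -0.266, 0.964, 384.556], [0.0, 0.0, 0.0, 1.0]] {}
```

View pics/top0.png

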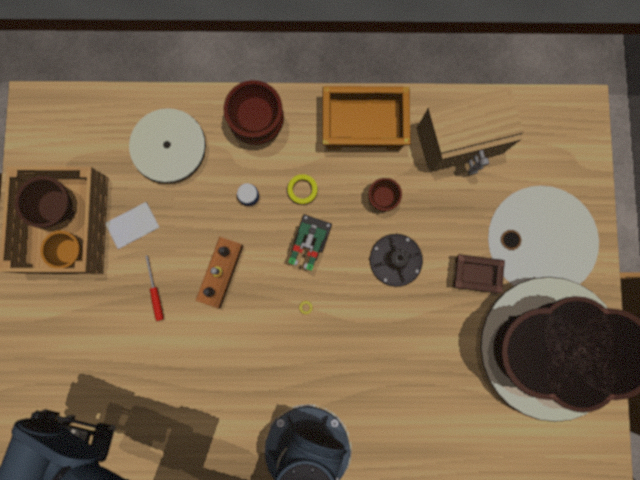

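View pics/side0.png

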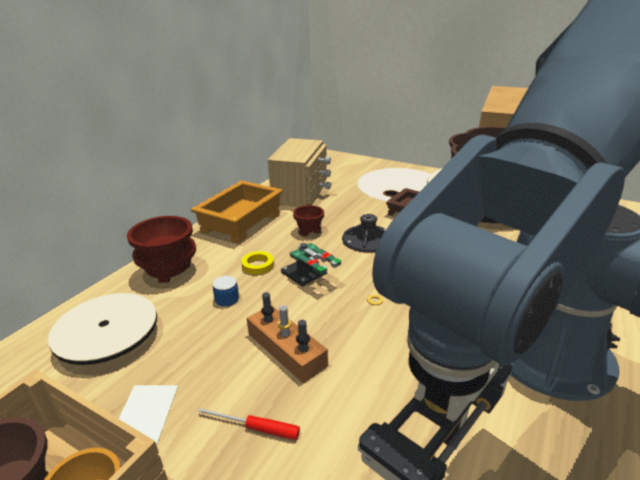

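Run:
```python
from h import *
z=np.load('pics/top0.npz');p=z['p'];K,T=z['K'],z['T']
save('crop1',np.hstack([cv2.resize(p[205:315,190:270],None,fx=5,fy=5,interpolation=cv2.INTER_CUBIC),cv2.resize(p[205:315,275:345],None,fx=5,fy=5,interpolation=cv2.INTER_CUBIC)]))
hsv=cv2.cvtColor(p,cv2.COLOR_RGB2HSV)
print('spindle top',onz(K,T,216,271,122),'block ends',onz(K,T,222,251,122),onz(K,T,209,292,122))
print('hub',onz(K,T,401,257,78),'pedestal foot',onz(K,T,396,260,10))
for n,lo,hi in(('green',(60,60,30),(95,255,255)),('red',(0,180,150),(6,255,255))):
    m=cv2.inRange(hsv,lo,hi);k,l,st,ce=cv2.connectedComponentsWithStats(m)
    for i in range(1,k):
        if st[i,4]>3: print(n,st[i],ce[i],onz(K,T,*ce[i],80))
m=cv2.inRange(hsv,(60,60,30),(95,255,255));m[:, :280]=0;m[:,340:]=0;m[:205]=0;m[280:]=0
print(cv2.minAreaRect(cv2.findNonZero(m)))
```

```text
spindle top [512.7651159  254.98166012 122.        ] block ends [568.82361766 239.70629579 122.        ] [454.43777948 272.81154635 122.        ]
hub [ 558.07491078 -269.00044136   78.        ] pedestal foot [ 554.91171309 -265.36888799   10.        ]
green [296 222  15  22 166] [302.41566265 232.18674699] [628.79996697  16.26751539  80.        ]
green [314 228  13  23 183] [318.80327869 237.62295082] [613.14320666 -31.28334898  80.        ]
green [289 252   8  12  56] [292.875      257.76785714] [554.30036421  43.18911196  80.        ]
green [306 258   9  12  52] [310.19230769 263.53846154] [537.85741365  -6.79390994  80.        ]
red [294 246   8   6  21] [296.85714286 248.19047619] [582.096132    31.96258348  80.        ]
red [308 253   2   2   4] [308.5 253.5] [566.84979213  -1.74501523  80.        ]
red [312 252   5   4  16] [313.8125 253.6875] [566.3749804  -17.06965457  80.        ]
red [151 288  10  32 160] [155.49375 303.96875] [420.60214079 432.92597241  80.        ]
((307.3500061035156, 245.95001220703125), (26.56313133239746, 42.058292388916016), 18.434947967529297)
```

View pics/crop1.png

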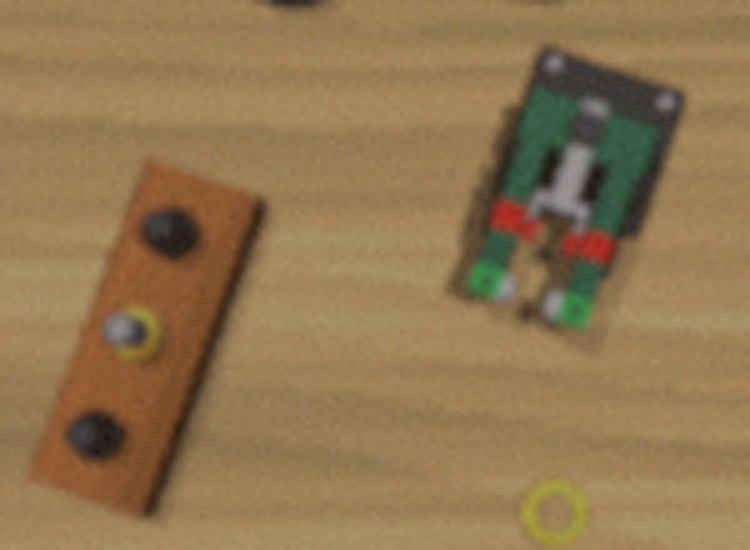

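>>> step_arm(slide=[[0,0,0],[0,0,0],[0,0,0],[0,0,0],[0,0,0],[0,0,0],[0,0,0],[0,0,0]], spin=[0.15,0.15,0.15,0.15,0.15,0.15,0.15,0.15], fingers=[100,100,100,100,80,60,43,43])

```text
time: 0.95
tcp_pos: [124.7, 535.5, 185.0]
eef_rot: [-180.0, 0.0, 97.8]
force: [-0.2, 0.8, -0.0]
finger_gap: 65.4
```

>>> step_arm(slide=[[0,0,0],[0,0,0],[0,0,0],[0,0,0]], spin=[0.15,0.15,0.15,0], fingers=[43,43,43,43])

```text
time: 1.35
tcp_pos: [124.7, 535.5, 185.0]
eef_rot: [-180.0, 0.0, 72.2]
force: [0.7, -0.2, 1.1]
finger_gap: 40.1
```

>>> step_arm(slide=[[-7,20,0],[-13,40,0],[-13,40,0],[-13,40,0],[-13,40,0],[-13,40,0],[-13,40,0],[-13,40,0]], spin=[0,0,0,0,0,0,0,0], fingers=[43,43,43,43,43,43,43,43])

```text
time: 2.15
tcp_pos: [382.1, 350.1, 185.3]
eef_rot: [180.0, -0.0, 72.7]
force: [0.7, 0.8, 0.3]
finger_gap: 39.6
```

>>> step_arm(slide=[[-13,40,0],[-13,40,0],[-13,40,0],[-12,35,0],[0,0,0],[0,0,0]], spin=[0,0,0,0,0,0], fingers=[43,43,43,43,43,43])

```text
time: 2.75
tcp_pos: [513.1, 255.3, 184.8]
eef_rot: [-180.0, 0.0, 72.5]
force: [0.7, -0.7, -0.2]
finger_gap: 40.2
```

Run:
```python
from h import *
s=env.sense();p,d=env.capture('wrist');K,T,c=cam('wrist',s);save('w1',p);np.savez('pics/w1.npz',p=p,d=d,K=K,T=T);print(s['tcp_pos'],s['eef_rot'])
M=np.array(c['mount']);print(np.round(M,3).tolist())
```

```text
[513.12422867 255.31918781 184.83067195] [-1.79954528e+02  2.26993565e-02  7.24752867e+01]
[[-0.001, 0.964, 0.267, 73.887], [1.0, 0.001, 0.001, 1.129], [0.0, 0.267, -0.964, -199.806], [0.0, 0.0, 0.0, 1.0]]
```

View pics/w1.png

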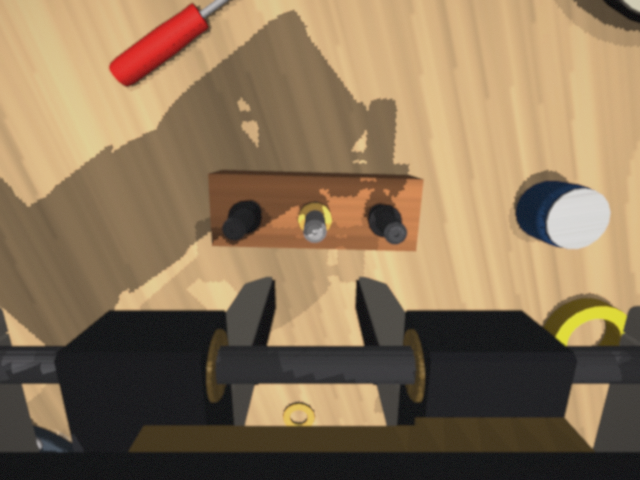

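Run:
```python
from h import *
z=np.load('pics/w1.npz');p=z['p'];K,T=z['K'],z['T']
hsv=cv2.cvtColor(p,cv2.COLOR_RGB2HSV)
m=cv2.inRange(hsv,(18,110,120),(32,255,255));m[:195]=0;m[245:]=0;m[:,290:340]*=1;m[:,:290]=0;m[:,340:]=0
pts=cv2.findNonZero(m)[:,0];print('brass',pts.min(0),pts.max(0))
g=((hsv[...,1]<60)&(hsv[...,2]>60)).astype(np.uint8);g[:200]=0;g[250:]=0;g[:,:298]=0;g[:,332:]=0
q=cv2.findNonZero(g)[:,0];print('steel',q.min(0),q.max(0))
for r in range(200,246,3): print(r,hsv[r,300:332:2,1].tolist(),hsv[r,300:332:2,2].tolist())
(u,v),rr=cv2.minEnclosingCircle(pts);print(u,v,rr,onz(K,T,u,v,78), 'px/mm',K[0,0]/(T[2,3]-78))
print('top',onz(K,T,315,231,122))
s=env.sense()
Ti=np.linalg.inv(T)
def pr(X):
    c=Ti@np.append(X,1);return K[0,0]*c[0]/-c[2]+K[0,2],-K[1,1]*c[1]/-c[2]+K[1,2]
print('tcp at',pr(s['tcp_pos']), 'tcp xy z122',pr([*s['tcp_pos'][:2],122]),pr([*s['tcp_pos'][:2],78]))
```

```text
brass [298 203] [331 229]
steel [304 211] [325 241]
200 [145, 141, 141, 143, 142, 144, 140, 143, 138, 144, 145, 140, 144, 143, 149, 148] [120, 119, 119, 118, 117, 113, 111, 105, 107, 110, 114, 120, 119, 143, 170, 200]
203 [145, 144, 136, 140, 140, 149, 150, 146, 143, 146, 146, 146, 143, 141, 147, 148] [116, 110, 101, 91, 95, 108, 121, 124, 123, 122, 110, 105, 112, 128, 180, 203]
206 [146, 142, 148, 154, 152, 151, 150, 154, 151, 154, 150, 148, 147, 145, 147, 149] [110, 97, 110, 134, 146, 152, 153, 152, 154, 152, 153, 178, 185, 141, 154, 193]
209 [146, 148, 153, 155, 147, 147, 142, 132, 139, 145, 152, 146, 137, 140, 143, 149] [117, 126, 150, 153, 154, 147, 140, 131, 134, 144, 151, 183, 223, 217, 164, 183]
212 [152, 152, 154, 148, 119, 56, 18, 11, 19, 21, 80, 136, 142, 134, 140, 148] [138, 151, 151, 145, 114, 82, 69, 67, 68, 73, 96, 143, 209, 228, 221, 197]
215 [144, 142, 143, 104, 12, 8, 4, 8, 11, 0, 0, 62, 134, 136, 135, 141] [204, 218, 184, 101, 66, 66, 64, 67, 67, 67, 66, 87, 185, 228, 228, 217]
218 [139, 139, 140, 56, 4, 4, 8, 4, 11, 7, 8, 8, 112, 134, 134, 138] [228, 227, 191, 78,
[... 1070 characters left out ...]
2 [144, 147, 145, 144, 132, 96, 71, 63, 69, 92, 122, 141, 146, 149, 147, 145] [152, 151, 151, 152, 151, 149, 147, 145, 144, 147, 151, 154, 152, 152, 153, 153]
245 [145, 146, 145, 146, 145, 148, 148, 148, 145, 144, 143, 143, 145, 146, 146, 143] [153, 154, 153, 152, 153, 153, 152, 152, 153, 152, 153, 153, 153, 152, 152, 153]
314.6224365234375 218.4591827392578 16.995498657226562 [516.027014   263.18943443  78.        ] px/mm 1.1641248565403357
top [516.32309798 262.78626436 122.        ]
tcp at (np.float64(312.3400376530901), np.float64(269.3508104969759)) tcp xy z122 (np.float64(313.0683870172266), np.float64(240.75716470995937)) (np.float64(313.41084324122113), np.float64(227.3129682177029))
```

>>> step_arm(slide=[[2,0,10],[2,0,15],[2,0,15],[2,0,10],[0,0,5],[0,0,0],[0,0,0]], spin=[0,0,0,0,0,0,0], fingers=[43,43,43,43,43,43,43])

```text
time: 3.5
tcp_pos: [515.8, 263.5, 130.6]
eef_rot: [180.0, -0.0, 72.4]
force: [-0.1, 0.7, 0.3]
finger_gap: 40.0
```

Run:
```python
from h import *
s=env.sense();p,d=env.capture('wrist');K,T,c=cam('wrist',s);save('w2',p[140:440,160:480].repeat(2,0).repeat(2,1));np.savez('pics/w2.npz',p=p,d=d,K=K,T=T);print(s['tcp_pos'],s['eef_rot'])
for r in range(230,330,8): print(r,d[r,220:420:10].astype(int).tolist())
```

```text
[515.75818737 263.46462472 130.61423145] [ 1.79974711e+02 -1.94867717e-02  7.23624875e+01]
230 [259, 260, 259, 290, 289, 288, 288, 288, 288, 260, 260, 289, 288, 288, 288, 288, 289, 264, 259, 288]
238 [248, 246, 260, 263, 290, 290, 290, 290, 261, 253, 253, 260, 289, 291, 290, 290, 263, 261, 257, 261]
246 [227, 235, 253, 263, 292, 291, 293, 292, 261, 233, 234, 262, 291, 293, 292, 292, 262, 254, 240, 237]
254 [219, 228, 265, 293, 294, 294, 292, 293, 263, 220, 221, 263, 294, 293, 294, 293, 265, 250, 230, 220]
262 [219, 223, 296, 296, 296, 294, 295, 296, 295, 219, 220, 294, 295, 295, 294, 295, 296, 265, 223, 220]
270 [222, 298, 296, 298, 298, 297, 297, 296, 296, 221, 222, 297, 297, 297, 297, 298, 297, 297, 223, 222]
278 [352, 352, 352, 353, 172, 175, 354, 352, 351, 354, 353, 353, 352, 354, 175, 175, 299, 299, 300, 223]
286 [354, 354, 353, 165, 165, 169, 355, 355, 355, 356, 354, 354, 354, 354, 168, 165, 164, 355, 356, 354]
294 [0, 358, 156, 155, 156, 160, 358, 359, 357, 355, 357, 357, 358, 357, 161, 156, 156, 157, 357, 356]
302 [359, 358, 147, 149, 149, 157, 359, 360, 358, 359, 360, 360, 359, 360, 159, 149, 148, 148, 359, 359]
310 [83, 141, 141, 142, 142, 157, 361, 362, 361, 362, 363, 361, 362, 363, 161, 141, 141, 141, 142, 84]
318 [81, 134, 135, 135, 138, 156, 362, 363, 363, 364, 364, 365, 364, 365, 159, 137, 136, 135, 136, 80]
326 [79, 129, 130, 129, 132, 156, 366, 367, 366, 367, 366, 367, 365, 366, 159, 131, 129, 128, 129, 81]
```

View pics/w2.png

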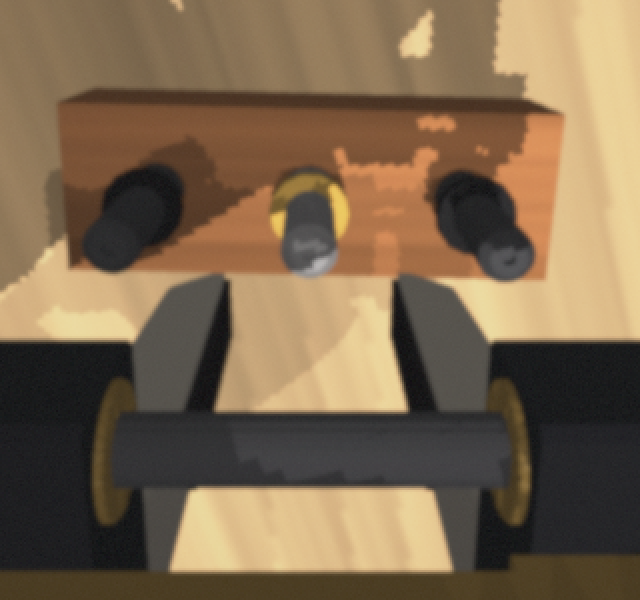

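Run:
```python
from h import *
s=env.sense();p,d=env.capture('side');K,T,c=cam('side',s);np.savez('pics/s2.npz',p=p,d=d,K=K,T=T)
Ti=np.linalg.inv(T)
def pr(X):
    c=Ti@np.append(X,1);return K[0,0]*c[0]/-c[2]+K[0,2],-K[1,1]*c[1]/-c[2]+K[1,2]
u,v=map(int,pr(s['tcp_pos']));print(u,v,pr([*s['tcp_pos'][:2],122]))
save('s2',cv2.resize(p[v-90:v+60,u-80:u+80],None,fx=4,fy=4,interpolation=cv2.INTER_CUBIC))
```

```text
281 303 (np.float64(281.735844725658), np.float64(306.8298686660478))
```

View pics/s2.png

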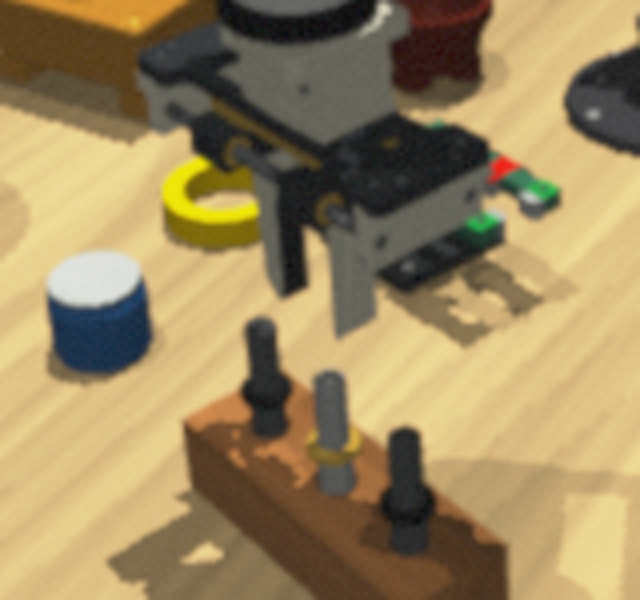

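>>> step_arm(slide=[[0,0,10],[0,0,10],[0,0,10],[0,0,0],[0,0,0]], spin=[0,0,0,0,0], fingers=[43,43,43,43,43])

```text
time: 4.1
tcp_pos: [515.4, 263.3, 99.9]
eef_rot: [-180.0, 0.0, 72.4]
force: [-0.8, -0.6, -0.2]
finger_gap: 40.0
```

```bash
cat >> h.py <<'E'
def wcam():
    """wrist image + organised tool-frame cloud from depth"""
    s=env.sense();p,d=env.capture('wrist');c=env.get_calibration('wrist');K=c['K'];M=np.array(c['mount'])
    v,u=np.mgrid[:480,:640];P=np.stack([(u-K[0,2])/K[0,0]*d,-(v-K[1,2])/K[1,1]*d,-d],-1)
    return s,p,d,P@M[:3,:3].T+M[:3,3],K,M
E
python3 - <<'E'
from h import *
s,p,d,X,K,M=wcam();print(s['tcp_pos'])
for c in(255,262,268,366,372):
    col=d[:,c];r=[r for r in range(240,300) if 0<col[r]<190][:6]
    print(c,[(q,np.round(X[q,c],1).tolist()) for q in r])
m=(X[...,2]<30)&(X[...,2]>-10)&(abs(X[...,0])<20)&(abs(X[...,1])<25)&(d>0);print(m.sum(),X[m].min(0),X[m].max(0),np.median(X[m],0))
z=s['tcp_pos'][2]-X[...,2];t=(abs(z-122)<2)&m;print('top',t.sum(),X[t].mean(0),X[t].min(0),X[t].max(0))
E
```

```text
[515.44528979 263.3012738   99.85976516]
255 [(280, [9.3, -28.0, -39.1]), (281, [9.4, -27.8, -40.5]), (282, [9.3, -27.6, -41.6]), (283, [8.9, -27.5, -42.0]), (284, [9.4, -27.2, -44.3]), (285, [9.2, -27.0, -45.1])]
262 [(277, [9.1, -25.3, -34.6]), (278, [8.9, -25.2, -35.4]), (279, [9.5, -24.7, -38.4]), (280, [9.6, -24.5, -39.8]), (281, [9.4, -24.4, -40.7]), (282, [9.1, -24.3, -41.1])]
268 [(276, [8.9, -22.6, -32.7]), (277, [9.2, -22.3, -34.9]), (278, [9.2, -22.1, -36.3]), (279, [9.2, -21.9, -37.5]), (280, [9.1, -21.8, -38.6]), (281, [9.1, -21.6, -40.0])]
366 [(277, [9.5, 26.0, -35.7]), (278, [9.3, 25.9, -36.5]), (279, [9.4, 25.7, -38.0]), (280, [9.6, 25.4, -40.0]), (281, [9.2, 25.4, -40.2]), (282, [9.0, 25.3, -41.0])]
372 [(278, [9.1, 28.9, -35.9]), (279, [9.4, 28.6, -38.0]), (280, [9.3, 28.4, -39.1]), (281, [9.8, 28.0, -41.6]), (282, [9.7, 27.9, -42.6]), (283, [9.5, 27.8, -43.3])]
1172 [-10.11051449 -13.71742111  -9.98675446] [14.4167802  15.24549231 27.78065392] [ 7.12133938  0.89259547 21.11971989]<stdin>:7: RuntimeWarning: Mean of empty slice.
  ret = um.true_divide(
Traceback (most recent call last):
ValueError: zero-size array to reduction operation minimum which has no identity
```

>>> step_arm(slide=[[0,0,10],[0,0,10],[0,0,10],[0,0,8],[0,0,0],[0,0,0]], spin=[0,0,0,0,0,0], fingers=[43,43,43,43,43,43])

```text
time: 4.75
tcp_pos: [515.6, 263.4, 62.1]
eef_rot: [-180.0, 0.0, 72.4]
force: [-0.4, -0.5, 0.7]
finger_gap: 39.7
```

Run:
```python
from h import *
print(env.sense()['force'],env.sense()['tcp_pos'])
w=env.capture('wrist')[0][170:350,220:410];p=env.capture('side')[0][215:365,215:345]
save('s3',np.hstack([cv2.resize(p,(416,480),interpolation=cv2.INTER_CUBIC),cv2.resize(w,(380,480)[:1]+(480,),interpolation=cv2.INTER_CUBIC)]))
```

```text
[-0.44445352 -0.50034221  0.71594002] [515.55276413 263.35786434  62.08157923]
```

View pics/s3.png

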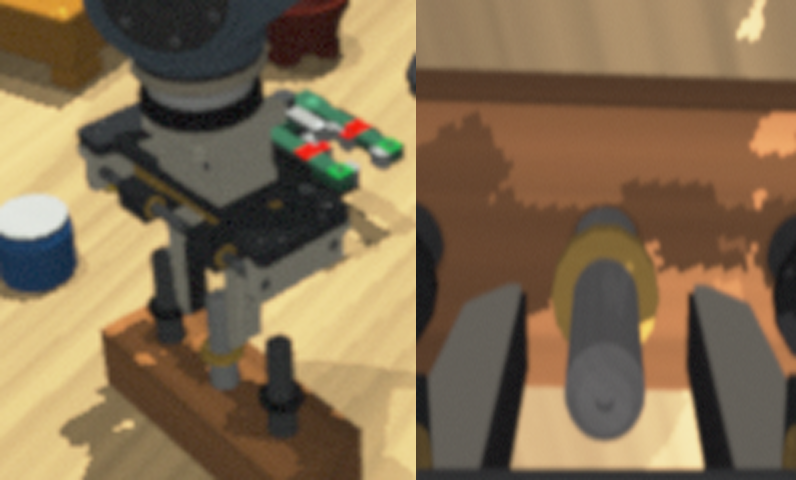

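>>> step_arm(slide=[[0,0,4],[0,0,4],[0,0,4],[0,0,0],[0,0,0]], spin=[0,0,0,0,0], fingers=[43,43,43,43,43])

```text
time: 5.35
tcp_pos: [515.5, 263.3, 50.1]
eef_rot: [-180.0, 0.0, 72.4]
force: [0.1, 0.2, 0.2]
finger_gap: 40.2
```

>>> step_arm(slide=[[0,0,0],[0,0,0],[0,0,0],[0,0,0],[0,0,0],[0,0,0],[0,0,0],[0,0,0]], spin=[0,0,0,0,0,0,0,0], fingers=[35,28,22,10,0,0,0,0])

```text
time: 6.15
tcp_pos: [515.5, 263.4, 50.3]
eef_rot: [-180.0, -0.0, 72.4]
force: [-1.9, 0.2, 1.7]
finger_gap: 18.0
```

>>> step_arm(slide=[[0,0,-5],[0,0,-10],[0,0,-15],[0,0,-15],[0,0,-15],[0,0,-5],[-10,1,0],[-20,3,0]], spin=[0,0,0,0,0,0,0,0], fingers=[0,0,0,0,0,0,0,0])

```text
time: 6.95
tcp_pos: [509.9, 233.4, 115.0]
eef_rot: [-180.0, 0.0, 72.4]
force: [0.1, 0.1, -3.6]
finger_gap: 17.5
```

>>> step_arm(slide=[[-30,4,0],[-34,5,0],[-34,5,0],[-34,5,0],[-30,5,0],[-20,3,0],[-12,1,0],[0,0,0]], spin=[0,0,0,0,0,0,0,0], fingers=[0,0,0,0,0,0,0,0])

```text
time: 7.75
tcp_pos: [477.5, 39.1, 115.0]
eef_rot: [-180.0, 0.0, 72.3]
force: [-0.3, 0.2, -2.9]
finger_gap: 17.7
```

>>> step_arm(slide=[[0,0,0],[0,0,0]], spin=[0,0], fingers=[0,0])

```text
time: 7.95
tcp_pos: [478.2, 40.9, 115.1]
eef_rot: [-180.0, -0.0, 72.4]
force: [0.2, 0.2, -2.7]
finger_gap: 17.4
```

Run:
```python
from h import *
s,p,d,X,K,M=wcam();print(s['tcp_pos'],s['eef_rot'],s['force'],s['finger_gap']);np.savez('pics/w4.npz',p=p,d=d,X=X)
save('w4',p)
```

```text
[478.19840483  40.93918581 115.12532349] [-1.79991445e+02 -5.98199570e-03  7.23967097e+01] [ 0.22038702  0.23363699 -2.69645679] 17.356340052147107
```

View pics/w4.png

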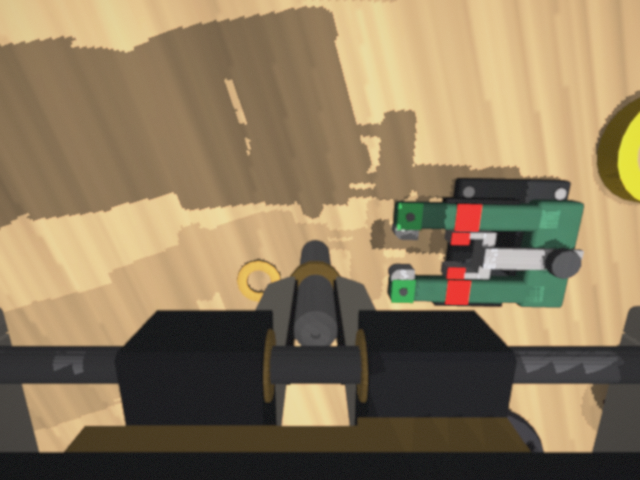

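```bash
cat >> h.py <<'E'
from scipy.optimize import least_squares
def spindle(X,z0,z1,r=10.):
    m=(abs(X[...,1])<16)&(X[...,2]>z0)&(X[...,2]<z1)&(X[...,0]>-6)&(X[...,0]<22)
    P=X[m]
    f=lambda a:np.hypot(P[:,0]-a[0]-a[2]*(P[:,2]-z1),P[:,1]-a[1]-a[3]*(P[:,2]-z1))-r
    o=least_squares(f,[0,0,0,0],loss='soft_l1');return o.x,len(P),np.std(f(o.x))
E
python3 - <<'E'
from h import *
z=np.load('pics/w4.npz');p,d,X=z['p'],z['d'],z['X']
for a,b in((-15,38),(0,38),(5,38)): print('journal',a,b,[np.round(q,3) for q in spindle(X,a,b)])
m=(abs(X[...,2]-35)<4)&(d>0);m[:,:380]=0;m[:180]=0;m[320:]=0
hsv=cv2.cvtColor(p,cv2.COLOR_RGB2HSV)
print('top z',np.median(X[m][:,2]),m.sum())
# per column of image: extents in tool x of the top face
for c in range(388,560,8):
    r=np.where(m[:,c])[0]
    if len(r): 
        cuts=np.split(r,np.where(np.diff(r)>2)[0]+1);print(c,'y%.1f'%X[r,c,1].mean(),[(k[0],k[-1],round(X[k[0],c,0],1),round(X[k[-1],c,0],1)) for k in cuts if len(k)>2])
for n,lo,hi in(('bright green',(50,150,90),(75,255,255)),('red',(0,180,120),(6,255,255))):
    k=cv2.inRange(hsv,lo,hi);k[:,:380]=0;k[:180]=0;k[320:]=0
    kk,l,st,ce=cv2.connectedComponentsWithStats(k)
    for i in range(1,kk):
        if st[i,4]>30:
            q=(l==i)&m;print(n,st[i],X[q].mean(0).round(1))
E
```

```text
journal -15 38 [array([-0.763,  0.972, -0.001, -0.002]), np.int64(573), np.float64(0.165)]
journal 0 38 [array([-0.751,  0.961, -0.001, -0.003]), np.int64(461), np.float64(0.164)]
journal 5 38 [array([-0.736,  0.993,  0.   , -0.001]), np.int64(390), np.float64(0.157)]
top z 34.97529778406604 13061
396 y57.0 [(np.int64(206), np.int64(235), np.float64(31.6), np.float64(11.9)), (np.int64(267), np.int64(302), np.float64(-12.1), np.float64(-36.9))]
404 y62.1 [(np.int64(202), np.int64(239), np.float64(34.6), np.float64(9.3)), (np.int64(267), np.int64(302), np.float64(-12.0), np.float64(-36.9))]
412 y67.6 [(np.int64(202), np.int64(239), np.float64(34.4), np.float64(9.6)), (np.int64(268), np.int64(302), np.float64(-12.3), np.float64(-36.8))]
420 y73.1 [(np.int64(203), np.int64(229), np.float64(34.4), np.float64(16.6)), (np.int64(278), np.int64(300), np.float64(-19.9), np.float64(-35.6))]
428 y78.8 [(np.int64(203), np.int64(228), np.float64(33.9), np.float64(16.8)), (np.int64(277), np.int64(300), np.float64(-19.6), np.float64(-35.8))]
436 y84.7 [(np.int64(203), np.int64(228), np.float64(33.7)
[... 2007 characters left out ...]
64(-40.5))]
540 y156.0 [(np.int64(200), np.int64(248), np.float64(35.5), np.float64(3.9)), (np.int64(269), np.int64(306), np.float64(-12.7), np.float64(-40.5))]
548 y161.4 [(np.int64(200), np.int64(250), np.float64(35.6), np.float64(2.7)), (np.int64(271), np.int64(306), np.float64(-13.9), np.float64(-41.3))]
556 y166.9 [(np.int64(201), np.int64(247), np.float64(35.1), np.float64(3.6)), (np.int64(277), np.int64(307), np.float64(-18.4), np.float64(-41.6))]
bright green [398 204  24  24 348] [25.8 63.9 34.3]
bright green [391 281  24  20 325] [-28.3  62.8  34.3]
red [455 204  26  27 612] [ 24.8 103.   34.3]
red [451 233  19  12 206] [10.1 99.4 34.5]
red [445 268  25  37 717] [-25.8 101.2  34.5]
```

>>> step_arm(slide=[[0.7,0,10],[0,0,15],[0,0,15],[0,0,10],[0,5,0],[0,10,0],[0,10,0],[0,8,0]], spin=[0.02,0,0,0,0,0,0,0], fingers=[0,0,0,0,0,0,0,0])

```text
time: 8.8
tcp_pos: [511.2, 29.8, 65.8]
eef_rot: [179.9, -0.0, 71.2]
force: [0.3, -0.3, -2.4]
finger_gap: 17.7
```

>>> step_arm(slide=[[0,2,0],[0,0,0],[0,0,0]], spin=[0,0,0], fingers=[0,0,0])

```text
time: 9.1
tcp_pos: [511.2, 29.6, 65.2]
eef_rot: [-180.0, 0.0, 71.2]
force: [-0.9, -0.1, -2.9]
finger_gap: 17.5
```

```bash
cat > meas.py <<'E'
from h import *
s,p,d,X,K,M=wcam();print(np.round(s['tcp_pos'],2),np.round(s['eef_rot'],2),np.round(s['force'],2))
np.savez('pics/w5.npz',p=p,d=d,X=X)
zj=s['tcp_pos'][2]-80
for a,b in((-22,15),(-20,30),(-15,10)): print('journal',a,b,[np.round(q,3) for q in spindle(X,a,b)])
m=(abs(X[...,2]-zj)<4)&(d>0)&(X[...,1]>5)&(abs(X[...,0])<45)
print('top z',np.median(X[m][:,2]),zj,m.sum(),'mouth y',np.sort(X[m][:,1])[[5,30,100]])
for y in range(12,120,4):
    q=m&(abs(X[...,1]-y)<1.2);P=X[q][:,0];a=P[(P>-2.)];b=P[P<-2.]
    a=P[P>0];b=P[P<0]
    if len(a)>5 and len(b)>5:print(y,'inner %.2f %.2f mid %.2f gap %.2f'%(np.percentile(a,2),np.percentile(b,98),(np.percentile(a,2)+np.percentile(b,98))/2,np.percentile(a,2)-np.percentile(b,98)))
E
python3 meas.py
```

```text
[511.24  29.6   65.23] [-179.98    0.     71.2 ] [-0.89 -0.06 -2.91]
journal -22 15 [array([-0.797,  1.053, -0.006, -0.002]), np.int64(327), np.float64(0.37)]
journal -20 30 [array([-7.150e-01,  1.028e+00,  1.000e-03, -1.000e-03]), np.int64(505), np.float64(0.158)]
journal -15 10 [array([-7.590e-01,  1.057e+00, -2.000e-03, -1.000e-03]), np.int64(255), np.float64(0.155)]
top z -14.94893245898875 -14.77194657238239 15454 mouth y [19.86691742 20.14767225 20.94170736]
32 inner 10.96 -10.53 mid 0.21 gap 21.50
36 inner 11.20 -10.34 mid 0.43 gap 21.54
40 inner 19.29 -17.52 mid 0.89 gap 36.81
44 inner 19.07 -17.78 mid 0.65 gap 36.86
48 inner 19.21 -17.48 mid 0.86 gap 36.68
52 inner 19.16 -17.52 mid 0.82 gap 36.68
56 inner 19.34 -17.70 mid 0.82 gap 37.04
60 inner 8.72 -8.23 mid 0.24 gap 16.95
64 inner 9.17 -8.40 mid 0.39 gap 17.57
68 inner 9.00 -8.30 mid 0.35 gap 17.30
72 inner 12.87 -12.12 mid 0.37 gap 25.00
76 inner 13.14 -12.34 mid 0.40 gap 25.47
80 inner 0.58 -0.23 mid 0.17 gap 0.81
84 inner 6.94 -9.24 mid -1.15 gap 16.17
88 inner 6.84 -9.28 mid -1.22 gap 16.12
92 inner 6.96 -6.61 mid 0.18 gap 13.57
96 inner 7.03 -16.02 mid -4.50 gap 23.05
100 inner 6.73 -17.64 mid -5.46 gap 24.37
104 inner 6.92 -17.97 mid -5.52 gap 24.90
108 inner 6.87 -18.15 mid -5.64 gap 25.02
112 inner 6.74 -17.68 mid -5.47 gap 24.42
116 inner 6.67 -9.63 mid -1.48 gap 16.30
```

>>> step_arm(slide=[[1.0,0,0],[0,0,0],[0,0,0]], spin=[0,0,0], fingers=[0,0,0])

```text
time: 9.45
tcp_pos: [511.7, 30.6, 65.3]
eef_rot: [180.0, 0.0, 71.2]
force: [0.4, 0.3, -2.7]
finger_gap: 17.5
```

```bash
sed -i 's/range(12,120,4)/[26,28,30,32,34,36,37,44,50,55,56,57,58,59,60,62,64]/; s/<1.2/<0.8/' meas.py; python3 meas.py
```

```text
[511.74  30.62  65.29] [180.     0.    71.22] [ 0.42  0.26 -2.72]
journal -22 15 [array([-0.784,  1.12 , -0.006,  0.005]), np.int64(332), np.float64(0.443)]
journal -20 30 [array([-0.719,  1.019,  0.   , -0.003]), np.int64(511), np.float64(0.165)]
journal -15 10 [array([-0.695,  1.064,  0.002, -0.003]), np.int64(259), np.float64(0.176)]
top z -14.890004528028228 -14.70966680033277 15152 mouth y [19.79183136 20.04425918 20.8794916 ]
34 inner 10.03 -11.67 mid -0.82 gap 21.70
36 inner 10.46 -11.70 mid -0.62 gap 22.16
58 inner 8.05 -9.40 mid -0.67 gap 17.45
59 inner 7.99 -9.38 mid -0.70 gap 17.37
60 inner 7.96 -9.43 mid -0.74 gap 17.39
62 inner 8.32 -9.49 mid -0.59 gap 17.81
64 inner 8.17 -9.28 mid -0.56 gap 17.45
```

>>> step_arm(slide=[[0,3,0],[0,4,0],[0,4,0],[0,3,0],[0,2,0],[0,2,0],[0,1,0],[0,1,0]], spin=[0,0,0,0,0,0,0,0], fingers=[0,0,0,0,0,0,0,0])

```text
time: 10.3
tcp_pos: [530.7, 24.1, 65.2]
eef_rot: [-180.0, 0.0, 71.2]
force: [-0.7, 0.5, -2.1]
finger_gap: 17.7
```

>>> step_arm(slide=[[0,1,0],[0,1,0],[0,1,0],[0,1,0]], spin=[0,0,0,0], fingers=[0,0,0,0])

```text
time: 10.7
tcp_pos: [534.6, 22.8, 65.2]
eef_rot: [-180.0, 0.0, 71.2]
force: [0.4, -0.2, -3.0]
finger_gap: 17.4
```

Run:
```python
from h import *
f=[]
for i in range(4): f.append(env.sense()['force'])
print(np.round(f,2)); s,p,d,X,K,M=wcam()
print(s['tcp_pos'],s['eef_rot']);print(spindle(X,-22,-16),spindle(X,-5,30))
```

```text
[[ 0.41 -0.21 -3.04]
 [ 0.41 -0.21 -3.04]
 [ 0.41 -0.21 -3.04]
 [ 0.41 -0.21 -3.04]]
[534.58300824  22.78516581  65.23684838] [-1.79998171e+02  2.59267082e-04  7.12067064e+01]
(array([10.58267737,  5.06305756,  0.98274437,  0.78463136]), 98, np.float64(2.45573282385208)) (array([-0.76571979,  1.00898983,  0.00222096, -0.00128185]), 86, np.float64(0.10590642116758027))
```

>>> step_arm(slide=[[0,1,0],[0,1,0],[0,1.5,0],[0,1.5,0]], spin=[0,0,0,0], fingers=[0,0,0,0])

```text
time: 11.15
tcp_pos: [539.4, 21.1, 65.2]
eef_rot: [180.0, 0.0, 71.2]
force: [-0.4, 0.9, -3.3]
finger_gap: 17.8
```

>>> step_arm(slide=[[0,1.5,0],[0,1.5,0],[0,2,0],[0,2,0]], spin=[0,0,0,0], fingers=[0,0,0,0])

```text
time: 11.55
tcp_pos: [546.1, 18.9, 65.2]
eef_rot: [180.0, 0.0, 71.2]
force: [-0.6, 0.1, -3.1]
finger_gap: 17.4
```

>>> step_arm(slide=[[0,2,0],[0,2,0],[0,1.5,0],[0,1,0],[0,0,0]], spin=[0,0,0,0,0], fingers=[0,0,0,0,0])

```text
time: 12.05
tcp_pos: [552.1, 16.8, 65.2]
eef_rot: [180.0, -0.0, 71.2]
force: [-0.2, 0.5, -2.6]
finger_gap: 17.5
```

```bash
sed -i 's/\[26,28.*64\]/[8,12,18,20,22,23,24,26]/' meas.py; python3 meas.py
```

```text
[552.15  16.81  65.24] [180.   -0.   71.2] [-0.15  0.5  -2.62]
journal -22 15 [array([-5.264,  2.195, -0.569,  0.109]), np.int64(1017), np.float64(3.468)]
journal -20 30 [array([-10.991,   3.264,  -0.504,   0.097]), np.int64(1061), np.float64(3.566)]
journal -15 10 [array([-4.463,  2.119, -0.62 ,  0.057]), np.int64(571), np.float64(3.363)]
top z -14.912389312665852 -14.75533336326636 10081 mouth y [5.1917312  5.2619196  6.77206229]
```

>>> step_arm(slide=[[0,1.5,0],[0,1.5,0],[0,1.5,0],[0,1,0],[0,0.5,0]], spin=[0,0,0,0,0], fingers=[0,0,0,0,0])

```text
time: 12.6
tcp_pos: [557.8, 14.9, 65.2]
eef_rot: [180.0, 0.0, 71.2]
force: [-0.9, -0.1, -2.5]
finger_gap: 17.3
```

>>> step_arm(slide=[[0,0.5,0],[0,0.5,0],[0,0,0]], spin=[0,0,0], fingers=[0,0,0])

```text
time: 12.9
tcp_pos: [558.7, 14.6, 65.2]
eef_rot: [-180.0, -0.0, 71.2]
force: [0.3, -0.8, -3.5]
finger_gap: 17.1
```

>>> step_arm(slide=[[0,0.5,0],[0,0.5,0]], spin=[0,0], fingers=[0,0])

```text
time: 13.1
tcp_pos: [559.6, 14.3, 65.3]
eef_rot: [-180.0, 0.0, 71.2]
force: [-0.9, 0.6, -2.8]
finger_gap: 17.8
```

>>> step_arm(slide=[[0,0.4,0],[0,0.3,0]], spin=[0,0], fingers=[0,0])

```text
time: 13.3
tcp_pos: [560.3, 14.0, 65.2]
eef_rot: [180.0, 0.0, 71.2]
force: [-0.4, -0.2, -2.6]
finger_gap: 17.4
```

>>> step_arm(slide=[[0,0.3,0],[0,0.3,0]], spin=[0,0], fingers=[0,0])

```text
time: 13.5
tcp_pos: [560.8, 13.9, 65.2]
eef_rot: [-180.0, -0.0, 71.2]
force: [-0.4, 0.1, -3.2]
finger_gap: 17.7
```

>>> step_arm(slide=[[0,0.3,0],[0,0.3,0]], spin=[0,0], fingers=[0,0])

```text
time: 13.7
tcp_pos: [561.2, 13.6, 65.2]
eef_rot: [-180.0, 0.0, 71.2]
force: [-1.0, 0.4, -3.2]
finger_gap: 17.5
```

>>> step_arm(slide=[[0,0.3,0],[0,0,0]], spin=[0,0], fingers=[0,0])

```text
time: 13.9
tcp_pos: [561.4, 13.5, 65.1]
eef_rot: [-180.0, 0.0, 71.2]
force: [-1.4, -1.0, -2.9]
finger_gap: 17.6
```

>>> step_arm(slide=[[0,0.3,0],[0,0,0]], spin=[0,0], fingers=[0,0])

```text
time: 14.1
tcp_pos: [561.6, 13.5, 65.1]
eef_rot: [-180.0, 0.0, 71.2]
force: [-2.7, -0.5, -3.4]
finger_gap: 17.3
```

>>> step_arm(slide=[[0,0.3,0],[0,0,0]], spin=[0,0], fingers=[0,0])

```text
time: 14.3
tcp_pos: [561.9, 13.4, 65.1]
eef_rot: [-179.9, 0.0, 71.2]
force: [-4.3, -1.1, -2.4]
finger_gap: 17.5
```

>>> step_arm(slide=[[-0.3,0,0],[0,0,0]], spin=[0,0], fingers=[0,0])

```text
time: 14.5
tcp_pos: [561.9, 13.2, 65.1]
eef_rot: [-180.0, -0.0, 71.2]
force: [-5.2, 0.6, -3.3]
finger_gap: 17.6
```

Run:
```python
from h import *
a=np.array([.947,-.322]);b=np.array([.322,.947])
for i in range(4):
    s=env.sense();f=np.array(s['force']);print('ax %.2f lat %.2f z %.2f'%(f[:2]@a,f[:2]@b,f[2]),np.round(s['torque'],2)); env.capture('wrist')
```

```text
ax -5.13 lat -1.16 z -3.34 [0.01 1.01 0.03]
ax -4.53 lat -1.64 z -3.60 [0.08 1.03 0.04]
ax -5.15 lat -1.44 z -3.26 [0.02 1.08 0.03]
ax -4.94 lat -1.18 z -3.23 [ 0.06  1.16 -0.01]
```

>>> step_arm(slide=[[-0.2,0,0],[0,0,0],[0,0,0],[0,0,0],[0,0,0],[0,0,0]], spin=[0,0,0,0,0,0], fingers=[0,0,0,0,0,0])

```text
time: 15.3
tcp_pos: [562.0, 13.0, 65.1]
eef_rot: [-180.0, -0.0, 71.2]
force: [-4.1, 2.1, -3.3]
finger_gap: 17.7
```

Run:
```python
from h import *
a=np.array([.947,-.322]);b=np.array([.322,.947])
for i in range(6):
    s=env.sense();f=np.array(s['force']);print('ax %.2f lat %.2f z %.2f'%(f[:2]@a,f[:2]@b,f[2]),np.round(s['torque'],2)); p,d=env.capture('wrist')
s,p,d,X,K,M=wcam()
m=(abs(X[...,1])<14)&(X[...,2]<-50)&(X[...,2]>-75)&(X[...,0]>-14)&(X[...,0]<22)&(d>0)
print(s['time'],s['tcp_pos'],m.sum())
```

```text
ax -4.57 lat 0.62 z -3.28 [ 0.29  1.14 -0.04]
ax -4.79 lat 1.25 z -3.38 [0.19 1.15 0.01]
ax -4.08 lat -0.12 z -3.00 [ 0.26  1.09 -0.03]
ax -4.85 lat -0.23 z -3.69 [ 0.29  1.04 -0.  ]
ax -5.70 lat 1.27 z -3.32 [0.24 1.15 0.03]
ax -4.85 lat 0.61 z -3.65 [0.3  1.11 0.03]
15.6 [561.94699962  13.01982323  65.16367637] 2804
```

>>> step_arm(slide=[[0,-0.5,0],[0.1,-0.7,0],[0.1,-1.3,0],[0,-2,0],[0,-2,0],[0,-2,0],[0,-2,0],[0,-2,0]], spin=[0,0,0,0,0,0,0,0], fingers=[0,0,0,0,0,0,0,0])

```text
time: 16.45
tcp_pos: [550.3, 17.2, 65.3]
eef_rot: [180.0, -0.0, 71.2]
force: [-0.0, 0.3, -2.7]
finger_gap: 17.4
```

>>> step_arm(slide=[[0,-1.5,0],[0,-1.5,0],[0,-1.5,0],[0,-1.5,0]], spin=[0,0,0,0], fingers=[0,0,0,0])

```text
time: 16.85
tcp_pos: [544.6, 19.1, 65.3]
eef_rot: [180.0, -0.0, 71.2]
force: [0.1, 0.6, -2.3]
finger_gap: 17.5
```

>>> step_arm(slide=[[0,-1.5,0],[0,-1.5,0],[0,-1.5,0],[0,-1.5,0]], spin=[0,0,0,0], fingers=[0,0,0,0])

```text
time: 17.25
tcp_pos: [538.9, 21.0, 65.2]
eef_rot: [-180.0, 0.0, 71.2]
force: [-0.1, -1.0, -2.6]
finger_gap: 17.7
```

>>> step_arm(slide=[[0,-1.5,0],[0,-1.5,0],[0,-2,0],[0,-2,0],[0,-5,0],[0,-8,0],[0,-8,0],[0,-8,0]], spin=[0,0,0,0,0,0,0,0], fingers=[0,0,0,0,0,0,0,0])

```text
time: 18.05
tcp_pos: [504.0, 32.9, 65.2]
eef_rot: [-180.0, 0.0, 71.2]
force: [-0.1, -0.1, -2.4]
finger_gap: 17.6
```

>>> step_arm(slide=[[0,0,-10],[0,0,-15],[0,0,-20],[0,0,-20],[0,0,-10],[-15,6,0],[-30,11,0],[-34,12,0]], spin=[0,0,0,0,0,0,0,0], fingers=[0,0,0,0,0,0,0,0])

```text
time: 18.85
tcp_pos: [506.9, -52.0, 140.5]
eef_rot: [180.0, -0.0, 71.3]
force: [0.3, -0.8, -2.0]
finger_gap: 17.3
```

>>> step_arm(slide=[[-36,13,0],[-36,13,0],[-36,13,0],[-34,12,0],[-25,9,0],[-15,5,0],[-8,3,0],[0,0,0]], spin=[0,0,0,0,0,0,0,0], fingers=[0,0,0,0,0,0,0,0])

```text
time: 19.65
tcp_pos: [510.0, -253.5, 140.1]
eef_rot: [-180.0, -0.0, 71.2]
force: [0.2, -0.4, -3.2]
finger_gap: 17.4
```

>>> step_arm(slide=[[0,0,0],[0,0,0]], spin=[0,0], fingers=[0,0])

```text
time: 19.85
tcp_pos: [510.2, -252.3, 140.3]
eef_rot: [-180.0, -0.0, 71.3]
force: [1.0, 0.1, -2.4]
finger_gap: 17.3
```

Run:
```python
from h import *
s,p,d,X,K,M=wcam();print(s['tcp_pos'],s['eef_rot'],s['force']);np.savez('pics/w6.npz',p=p,d=d,X=X);save('w6',p)
for a,b in((-15,38),(0,38)): print('journal',a,b,[np.round(q,3) for q in spindle(X,a,b)])
```

```text
[ 510.15068768 -252.27984223  140.26031068] [-1.79985090e+02 -1.11674958e-02  7.12687789e+01] [ 0.97895243  0.07536951 -2.43545611]
journal -15 38 [array([-6.90e-01,  1.02e+00,  0.00e+00, -1.00e-03]), np.int64(574), np.float64(0.156)]
journal 0 38 [array([-0.692,  0.994,  0.   , -0.003]), np.int64(468), np.float64(0.15)]
```

View pics/w6.png

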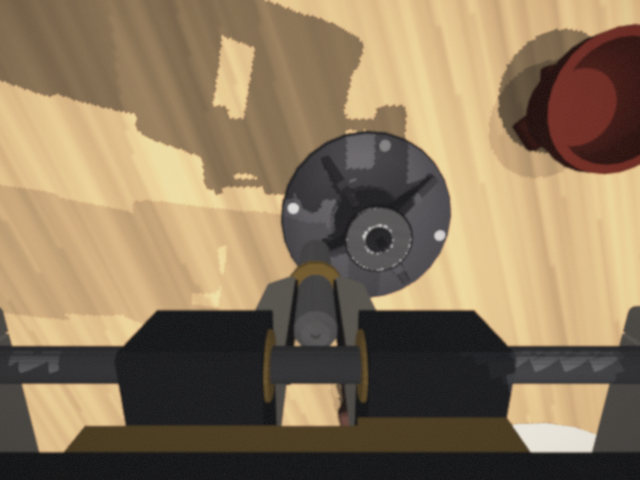

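```bash
cat > hub.py <<'E'
from h import *
s,p,d,X,K,M=wcam();zh=s['tcp_pos'][2]-78
print(np.round(s['tcp_pos'],2),np.round(s['force'],2))
m=(abs(X[...,2]-zh)<3)&(d>0)&(X[...,1]>8)&(X[...,1]<95)&(abs(X[...,0])<60)
P=X[m];print('z',np.median(P[:,2]),zh,len(P))
k=m.astype(np.uint8)
n,l,st,ce=cv2.connectedComponentsWithStats(k);i=1+np.argmax(st[1:,4]);k=(l==i).astype(np.uint8)
cs,h=cv2.findContours(k,cv2.RETR_CCOMP,cv2.CHAIN_APPROX_NONE)
zt=np.median(P[:,2])
def tool(c):
    q=c[:,0].astype(float);r=np.stack([(q[:,0]-K[0,2])/K[0,0],-(q[:,1]-K[1,2])/K[1,1],-np.ones(len(q))],-1)@M[:3,:3].T
    return (M[:3,3]+r*((zt-M[2,3])/r[:,2])[:,None])[:,:2]
for c in sorted(cs,key=len)[::-1][:2]:
    Q=tool(c);f=lambda a:np.hypot(*(Q-a[:2]).T)-a[2]
    o=least_squares(f,[*Q.mean(0),20],loss='soft_l1');print(len(c),'centre',o.x.round(2),np.std(f(o.x)).round(2))
print('journal',[np.round(q,3) for q in spindle(X,-15,38)])
E
python3 hub.py
```

```text
[ 510.22 -252.39  140.33] [-0.53 -0.67 -3.26]
z 62.560008155583944 62.32996662813858 2600
213 centre [ 1.46 49.54 24.38] 0.45
80 centre [ 1.85 49.35 11.03] 0.2
journal [array([-0.703,  0.999, -0.   , -0.002]), np.int64(573), np.float64(0.166)]
```

>>> step_arm(slide=[[2.4,0,6],[0,0,8],[0,0,5],[0,0,0],[0,0,0]], spin=[0,0,0,0,0], fingers=[0,0,0,0,0])

```text
time: 20.45
tcp_pos: [510.8, -251.1, 121.1]
eef_rot: [-180.0, -0.0, 71.2]
force: [-1.0, -0.5, -2.7]
finger_gap: 17.8
```

```bash
python3 hub.py; python3 hub.py
```

```text
[ 510.78 -251.06  121.05] [-1.03 -0.5  -2.66]
z 43.3113258238685 43.05098338046693 2972
215 centre [ 0.09 49.49 24.43] 0.42
86 centre [ 0.47 49.2  10.98] 0.21
journal [array([-7.220e-01,  1.003e+00, -0.000e+00, -1.000e-03]), np.int64(572), np.float64(0.163)]
[ 510.91 -251.16  121.31] [ 0.39  0.05 -2.26]
z 43.55736206143018 43.30681967086845 2976
214 centre [3.000e-02 4.933e+01 2.450e+01] 0.42
85 centre [ 0.57 49.04 10.98] 0.18
journal [array([-0.689,  0.994,  0.001, -0.003]), np.int64(570), np.float64(0.158)]
```

```bash
sed -i 's/^m=.*/zt0=zh+0.25;m=(X[...,2]-zt0<TOL)\&(X[...,2]-zt0>-3)\&(d>0)\&(X[...,1]>8)\&(X[...,1]<95)\&(abs(X[...,0])<60)/; s/^from h import \*/from h import *\nimport sys;TOL=float(sys.argv[1])/' hub.py; for t in 0.6 1 1.5 3; do python3 hub.py $t|grep centre; done
```

```text
212 centre [ 0.33 49.06 24.09] 0.43
95 centre [ 0.72 48.87 11.17] 0.37
194 centre [ 0.38 49.1  24.21] 0.27
90 centre [ 0.54 48.97 11.05] 0.27
204 centre [ 0.32 49.15 24.25] 0.31
87 centre [ 0.59 48.96 11.01] 0.18
211 centre [-1.000e-02  4.929e+01  2.451e+01] 0.42
85 centre [ 0.57 49.   11.  ] 0.2
```

>>> step_arm(slide=[[1.1,4,-3],[0,8,0],[0,10,0],[0,10,0],[0,8,0],[0,5,0],[0,3,0],[0,0,0]], spin=[0,0,0,0,0,0,0,0], fingers=[0,0,0,0,0,0,0,0])

```text
time: 21.55
tcp_pos: [556.8, -265.5, 124.1]
eef_rot: [-180.0, -0.0, 71.2]
force: [-0.0, 0.9, -2.0]
finger_gap: 17.5
```

>>> step_arm(slide=[[0,0,0],[0,0,0]], spin=[0,0], fingers=[0,0])

```text
time: 21.75
tcp_pos: [556.4, -265.4, 124.3]
eef_rot: [-180.0, 0.0, 71.2]
force: [0.0, 0.2, -2.3]
finger_gap: 17.4
```

Run:
```python
from h import *
s,p,d,X,K,M=wcam();print(s['tcp_pos'],s['force'])
save('w7',cv2.resize(p[190:300,250:380],(780,660)[:1]+(600,),interpolation=cv2.INTER_CUBIC))
```

```text
[ 556.41601578 -265.42270488  124.27131932] [ 0.04760772  0.20723576 -2.31080586]
```

View pics/w7.png

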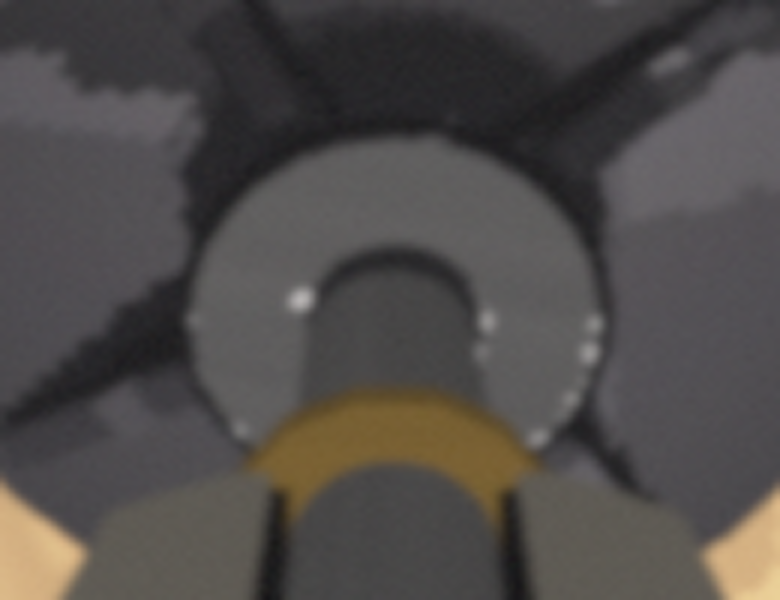

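>>> step_arm(slide=[[0,0,2],[0,0,2],[0,0,1],[0,0,1],[0,0,1],[0,0,1]], spin=[0,0,0,0,0,0], fingers=[0,0,0,0,0,0])

```text
time: 22.4
tcp_pos: [556.6, -265.5, 116.2]
eef_rot: [-180.0, -0.0, 71.2]
force: [-0.6, -0.6, -2.4]
finger_gap: 17.5
```

>>> step_arm(slide=[[0,0,1],[0,0,1],[0,0,1]], spin=[0,0,0], fingers=[0,0,0])

```text
time: 22.7
tcp_pos: [556.6, -265.5, 113.2]
eef_rot: [-180.0, 0.0, 71.2]
force: [-0.6, 0.1, -3.2]
finger_gap: 17.5
```

>>> step_arm(slide=[[0,0,1],[0,0,1],[0,0,1]], spin=[0,0,0], fingers=[0,0,0])

```text
time: 23.0
tcp_pos: [556.6, -265.5, 110.2]
eef_rot: [180.0, 0.0, 71.2]
force: [0.0, 0.1, -2.9]
finger_gap: 17.3
```

>>> step_arm(slide=[[0,0,2],[0,0,2],[0,0,2],[0,0,2],[0,0,3],[0,0,3],[0,0,3],[0,0,3]], spin=[0,0,0,0,0,0,0,0], fingers=[0,0,0,0,0,0,0,0])

```text
time: 23.8
tcp_pos: [556.6, -265.5, 89.9]
eef_rot: [-180.0, -0.0, 71.2]
force: [-0.2, 0.3, -2.9]
finger_gap: 17.4
```

>>> step_arm(slide=[[0,0,3],[0,0,3],[0,0,3],[0,0,3],[0,0,3],[0,0,3],[0,0,3],[0,0,3]], spin=[0,0,0,0,0,0,0,0], fingers=[0,0,0,0,0,0,0,0])

```text
time: 24.6
tcp_pos: [556.6, -265.5, 66.0]
eef_rot: [-180.0, -0.0, 71.2]
force: [-0.5, 0.4, -2.8]
finger_gap: 17.7
```

>>> step_arm(slide=[[0,0,2],[0,0,2],[0,0,1],[0,0,1],[0,0,1]], spin=[0,0,0,0,0], fingers=[0,0,0,0,0])

```text
time: 25.1
tcp_pos: [556.7, -265.5, 59.2]
eef_rot: [180.0, 0.0, 71.2]
force: [-0.5, -0.5, -2.5]
finger_gap: 17.5
```

>>> step_arm(slide=[[0,0,1],[0,0,1],[0,0,0.4]], spin=[0,0,0], fingers=[0,0,0])

```text
time: 25.4
tcp_pos: [556.6, -265.5, 56.7]
eef_rot: [-180.0, -0.0, 71.2]
force: [-0.3, -0.2, -1.3]
finger_gap: 17.8
```

>>> step_arm(slide=[[0,0,0.4],[0,0,0]], spin=[0,0], fingers=[0,0])

```text
time: 25.6
tcp_pos: [556.6, -265.5, 56.4]
eef_rot: [-180.0, -0.0, 71.2]
force: [-0.3, -0.5, -3.9]
finger_gap: 17.5
```

>>> step_arm(slide=[[0,0,0.4],[0,0,0]], spin=[0,0], fingers=[0,0])

```text
time: 25.8
tcp_pos: [556.7, -265.5, 56.3]
eef_rot: [180.0, 0.0, 71.2]
force: [-0.6, 0.4, 0.8]
finger_gap: 17.7
```

>>> step_arm(slide=[[0,0,0.2],[0,0,0],[0,0,0],[0,0,0],[0,0,0],[0,0,0],[0,0,0],[0,0,0]], spin=[0,0,0,0,0,0,0,0], fingers=[0,22,24,28,35,45,45,45])

```text
time: 26.6
tcp_pos: [556.6, -265.5, 55.8]
eef_rot: [180.0, 0.0, 71.2]
force: [-0.5, -0.2, 0.8]
finger_gap: 41.7
```

>>> step_arm(slide=[[0,0,-5],[0,0,-10],[0,0,-20],[0,0,-25],[0,0,-25],[0,0,-15],[0,0,0],[0,0,0]], spin=[0,0,0,0,0,0,0,0], fingers=[45,45,45,45,45,45,45,45])

```text
time: 27.4
tcp_pos: [556.4, -265.3, 155.3]
eef_rot: [-180.0, -0.0, 71.2]
force: [0.1, 0.2, -1.1]
finger_gap: 41.8
```

Run:
```python
from h import *
s,p,d,X,K,M=wcam();print(s['tcp_pos'],s['force'],s['finger_gap'])
T=np.eye(4);T[:3,:3]=R.from_euler('xyz',s['eef_rot'],degrees=True).as_matrix();T[:3,3]=s['tcp_pos']
W=X@T[:3,:3].T+T[:3,3]
hsv=cv2.cvtColor(p,cv2.COLOR_RGB2HSV)
m=(abs(X[...,0])<30)&(abs(X[...,1])<30)&(d>0)&(X[...,2]>0)
t=m&(W[...,2]>120);print('stub top',W[t][:,2].max() if t.any() else None,np.percentile(W[t][:,2],[50,90]),X[t].mean(0))
b=m&(cv2.inRange(hsv,(15,90,60),(35,255,255))>0);print('collar z',np.percentile(W[b][:,2],[5,50,95]))
h=(abs(X[...,0])<30)&(abs(X[...,1])<30)&(W[...,2]>72)&(W[...,2]<81)&(d>0)&~b;print('hub z',np.median(W[h][:,2]))
q=env.capture('side')[0];w=cv2.resize(p[150:310,220:410],(400,480),interpolation=cv2.INTER_CUBIC)
save('w8',np.hstack([w,cv2.resize(q[170:270,320:420],(400,480),interpolation=cv2.INTER_CUBIC)]))
z=np.load('pics/top0.npz')['p'];t=env.capture('top')[0];df=cv2.absdiff(z,t).max(2);save('top9',np.hstack([t[60:380,100:500]]))
```

```text
[ 556.37155597 -265.33681657  155.29754985] [ 0.1469186   0.18904728 -1.07345976] 41.77392856014494
stub top 130.39143771115621 [127.24971755 128.73581597] [ 0.69788093  1.4628062  28.43576231]
collar z [78.06641982 84.19311    95.37025943]
hub z 77.70125574437434
```

View pics/w8.png

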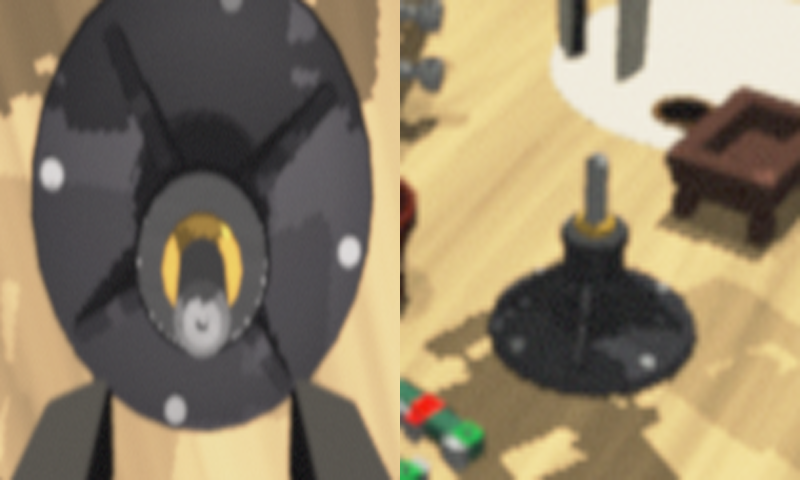

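```bash
python3 -c "
from h import *
print(env.hand_in(), env.sense()['time'])"
```

```text
the job is handed in; nothing more can be done
the job is handed in; nothing more can be done
```

I gauged the spindle, seated it in the pedestal bore, let go of it, and handed the job in at about 28 s. The hand-in reports no verdict.

- **Gauging:** The journal went through the go gap with no force above sensor noise. The no-go anvils stopped it with its axis at about x = 34 mm. I held it there for about 1.2 s at roughly 5 N as read at the wrist, after centring out the sideways force, then drew it out again without a snag.
- **Seating:** It slid into the bore with no side force. I felt a light contact of about 3.5 N when the collar reached the hub, and then opened the fingers.
- **Last checks:** After lifting clear, the stub top measured about 128 mm and the collar top about 84 mm, both as expected for fully home. The side and wrist pictures show the spindle upright and the gripper clear of it.

**Disagreed:** The visible fingertips sit about 33 to 39 mm above the reported TCP, so I set the grasp height from the images, and the 18 mm grip and seating height bore this out. The first lateral move in front of the gauge came out about 1 mm off, and I corrected it from a closer image before entering.

**Not checked:** I felt no unexpected contact with the other spindles or the bystanders, but I did not compare their positions with the start.

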